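# Probe the log whose jar is still open

### The arm

A 7-joint arm with a two-finger parallel gripper is mounted at the origin on the work surface. World frame = base frame: x ahead of the robot, y to its left, z up, the work surface at z = 0. Lengths are in mm, angles in rad, forces in N, time in s.
With the tool pointing down it reaches from about 425 to 950 mm from the base axis. Payload 4.7 kg.
Tool frame: the origin (TCP) lies midway between the tips of the shut fingers; the grasp point (between the pads) lies 19 mm behind it; z points along the fingers, y is the line along which they close (so a half turn about z gives the same grasp; the last joint's range is limited). The gripper opens to 87 mm and grips with 3 to 60 N. Pads are 19 mm wide; open, the fingers measure 117 mm over their backs; the gripper's body (75 mm by 190 mm) begins 51 mm behind the grasp point.
Start: joints at [-1.251, 0.469, -0.049, 1.532, 0.024, 1.141, -0.082], TCP at [230.655, 634.39, 188.473] pointing down, gripper open.
Joint ranges: [-2.59, 2.59], [-0.33, 1.99], [-1.39, 1.29], [0.1, 2.45], [-1.04, 4.18], [0.21, 1.99], [-2.66, 2.66]. Speed limits (rad/s): [2.57, 2.57, 3.14, 3.14, 3.14, 3.14, 3.14].

### API

Orientations are given as a 3x3 rotation matrix whose columns are the frame's x, y, z axes.
In Python, from workcell import r, viewer gives the robot as it stands.
- The arm moves only by the tool send_rows, never from a script. Its argument "increments" is a list of rows, each an object of numbers: "gripper": the opening, from 0 (shut) to 1 (fully open); "dx", "dy", "dz": the shift along the tool's x, y, z in cm; "roll": the turn about the tool's z in rad. In form: [{"gripper": .., "dx": .., "dy": .., "dz": .., "roll": ..}, ...]. A call has 1 to 8 rows; each row is the pose to reach, as a shift and turn from the pose commanded when the call began, along the tool's axes at that moment; what a row does not reach only later rows make up. A row lasts 1/10 s, in which the tool goes at most 50 mm and 8.59 degrees, less where a joint would pass 70% of its speed; a pose out of reach is approached as far as the arm can. A call with a gripper value outside its range is refused whole. The fingers move at their own pace and stop on an object; "newtons" is the grip in N (left out, the last holds). Time passes only in rows, so rows that repeat a pose let the fingers close. It gives the time, the measured TCP pose, the force, the opening and the grip force at its end, in the units of the state.
- r.state(): the state, without advancing time (a new reading comes with each control period).
- viewer.grab_frame(name): name is "scene" or "top"; returns a dict with "image" (384x512x3 uint8, red, green, blue), "fov_y" (degrees; the focal length in pixels is half the picture's height over the tangent of half this angle, whatever the lens; pixels are square), "cx", "cy" (the principal point, pixels), "R" (3x3) and "t" (3): a world point X has camera coordinates R X + t. Camera axes: x right, y down, z forward; pixel columns grow to the right and rows downward; lengths in mm; the calibration is good to about 2 mm. A picture is of the moment at which its call begins. There is no depth.
- r.sign_off(): hands the job in; it is judged then, once.
The state is a dict: "t": time; "q": joint angles; "dq": joint speeds; "effort": joint torques, N m; "ee_pos": TCP position; "ee_rot": TCP orientation; "force": force on the tool from outside, world axes, zero at the start; "moment": the same for the moment, N m; "width": opening from 0.0 (shut) to 1.0 (fully open); "grasp_force": force on a finger pad.
Only numpy, scipy, OpenCV 4.12 (cv2) and the standard library are available. Lean on these libraries where they do the work, as an engineer would, in place of code of your own. Each camera call takes 0.05 s, during which the arm holds its last target. There are 200 camera calls.

### The job

Each log section shares its mat with a specimen jar; the one whose jar is still open has yet to be measured. Take the spring-tip probe out of its stand by the handle and press its tip gently inside the ring drawn on that log's slanted sawn top, the probe square to the sawn face and its spring tip pushed about half way in, and finish while holding it there. Do not touch the other logs with the probe, and leave the logs and jars standing where they are.

Things in the scene. Friction and masses are not known exactly. Their poses are not given: they have to be found in the camera images.
- probe: Round spring-tip hardness probe, 148 mm, 0.16 kg, upright in its stand. Origin at the end of the tip (spring relaxed), z towards the handle. From z = 0: steel plunger, 7 mm diameter, round end (0 to 30 mm), aluminium nose 18 mm diameter (30 to 60), collar 34 mm diameter (60 to 68), black handle 24 mm diameter (68 to 148). Grip the handle from above at about z = 110 mm
- probe_tip (a point): the round end of the probe's plunger, the point that goes on the spot; moves with the plunger
- plunger (a joint): how far the plunger is pushed into the probe: 0 m relaxed, 0.020 m at its stop; spring of 300 N/m (10 mm is half way and takes about 3 N)
- stand: fixed wooden block, 80 x 80 x 70 mm, with an upright through hole of 22 mm diameter in the middle; the probe's nose is in the hole and its collar rests on the block's top, so it lifts straight out (60 mm to come clear with its tip). Origin under its centre
- jar_open: the open specimen jar, white plastic, no lid, 52 mm diameter at the rim, 55 mm high, wall 3 mm. Origin under its centre. It stands on the same mat as the log to be measured, about 100 mm (77 to 115) from that log's axis; every other log is at least 140 mm from it
- jar_shut_b: a specimen jar closed with its white lid, 57 mm diameter over the lid, 60 mm high; stands on the mat of a log that is finished. Origin under its centre
- jar_shut_c: a specimen jar closed with its white lid, 57 mm diameter over the lid, 60 mm high; stands on the mat of a log that is finished. Origin under its centre
- log_a: the shortest log section, loose, standing on one of the mats, 76 mm diameter, bark on its side, about 232 g, 80 mm high on its axis. Origin under its centre, z up. The pale sawn top slants by 15 degrees: it falls towards the log's own +x (10 mm lower than the axis at that edge, 10 mm higher at the other edge)
- spot_a (a point): centre of the marked spot on log_a: a black ring of 17 mm diameter, line 2.5 mm wide, drawn on the sawn top, 14 mm from the log's axis towards the low edge. Its z axis is square to the sawn top, pointing out and up; its x axis points down the slope. (The two small dark dots on the high half are bore holes.)
- log_b: the middle log section, loose, standing on one of the mats, 76 mm diameter, bark on its side, about 276 g, 95 mm high on its axis. Origin under its centre, z up. The pale sawn top slants by 15 degrees: it falls towards the log's own +x (10 mm lower than the axis at that edge, 10 mm higher at the other edge)
- spot_b (a point): centre of the marked spot on log_b: a black ring of 17 mm diameter, line 2.5 mm wide, drawn on the sawn top, 14 mm from the log's axis towards the low edge. Its z axis is square to the sawn top, pointing out and up; its x axis points down the slope. (The two small dark dots on the high half are bore holes.)
- log_c: the tallest log section, loose, standing on one of the mats, 76 mm diameter, bark on its side, about 319 g, 110 mm high on its axis. Origin under its centre, z up. The pale sawn top slants by 15 degrees: it falls towards the log's own +x (10 mm lower than the axis at that edge, 10 mm higher at the other edge)
- spot_c (a point): centre of the marked spot on log_c: a black ring of 17 mm diameter, line 2.5 mm wide, drawn on the sawn top, 14 mm from the log's axis towards the low edge. Its z axis is square to the sawn top, pointing out and up; its x axis points down the slope. (The two small dark dots on the high half are bore holes.)
- mat_a: the rightmost of three fixed grey mats seen from the robot, 220 mm (its x) x 130 mm x 4 mm; one log stands on its half nearer the robot and one jar on its far half. Origin under its centre
- mat_b: the middle of three fixed grey mats seen from the robot, 220 mm (its x) x 130 mm x 4 mm; one log stands on its half nearer the robot and one jar on its far half. Origin under its centre
- mat_c: the leftmost of three fixed grey mats seen from the robot, 220 mm (its x) x 130 mm x 4 mm; one log stands on its half nearer the robot and one jar on its far half. Origin under its centre
Mind the look-alikes: they are no part of the job. There is more than one size of the probe; the one meant has the size given above.

How it is judged:
By the outcome, as a careful person would: the job done as asked, in the order asked, and still so for the second after the job is handed in, while the arm keeps its last pose, push and grip.
It also fails if it takes over 38 s, if anything falls off the work surface, if the arm or the gripper's body presses on something with over 40 N, if the wrist force passes 120 N, or if a joint passes its speed limit or range.

## Working session

There is one attempt and no reset: what is moved stays moved. The work goes in short steps, Python scripts to look and compute and a tool call to move; the robot and the scene stay as the last step left them, time stands still between calls to the robot, and variables do not carry over. Pictures are saved under pics/ and viewed, at most 10 in all, crops included, and the job is handed in when it is done.

Besides the shell and the picture viewer there is one more tool, called after ">>>" by a JSON object that holds its "name" and its "arguments". send_rows: Moves the arm, as the interface text tells. Its arguments: {"type":"object","properties":{"increments":{"type":"array"},"newtons":{"type":"number"}},"required":["increments"]}

```bash
mkdir -p pics; ls
python3 - <<'E'
from workcell import r, viewer
import cv2,pickle
for n in("scene","top"):
    f=viewer.grab_frame(n); pickle.dump(f,open(f"{n}0.pkl","wb"))
    cv2.imwrite(f"pics/{n}0.png",cv2.resize(f["image"][:,:,::-1],(800,600),interpolation=cv2.INTER_CUBIC))
    print(n,f["fov_y"],f["cx"],f["cy"],f["R"],f["t"])
s=r.state();print(s["t"],s["ee_pos"],s["ee_rot"],s["force"])
E
```

```text
pics
scene 54.00875620117876 254.45016679214098 195.1593334382189 [[-0.81454701  0.57979048  0.01887222]
 [ 0.31177042  0.46497725 -0.8286105 ]
 [-0.48919564 -0.66905841 -0.55950735]] [ 413.69203479 -109.87643353 1203.81279111]
top 51.97211306833135 254.13408171576793 197.04945829316821 [[-0.01060518 -0.99967695 -0.02309824]
 [-0.99963896  0.01116943 -0.02443758]
 [ 0.02468768  0.02283073 -0.99943448]] [ 58.97533778 516.01152183 987.29137283]
0.1 [230.45140252 633.81172221 187.50286111] [[-9.39811406e-01  3.41693162e-01 -5.51853566e-04]
 [ 3.41693604e-01  9.39809921e-01 -1.67163000e-03]
 [-5.25470859e-05 -1.75958178e-03 -9.99998451e-01]] [-0.16781704 -0.16548109 -0.35903919]
```

View pics/scene0.png

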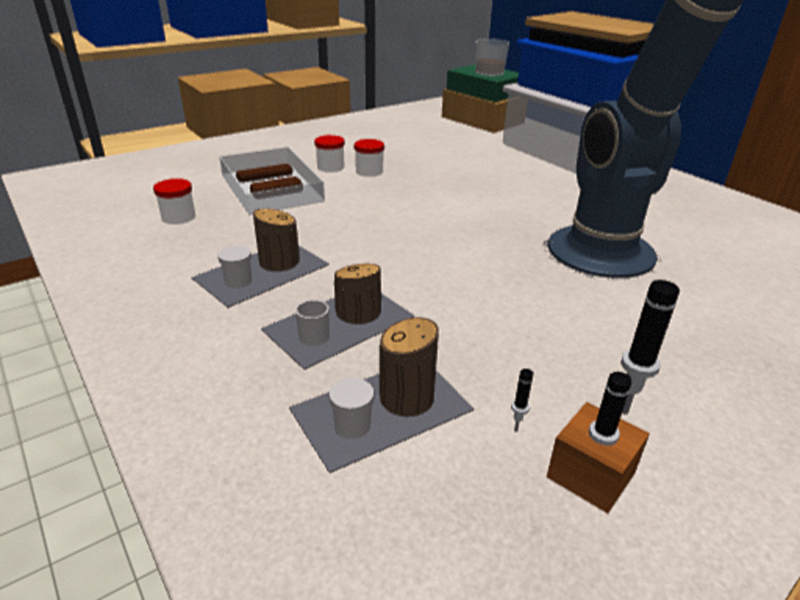

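View pics/top0.png

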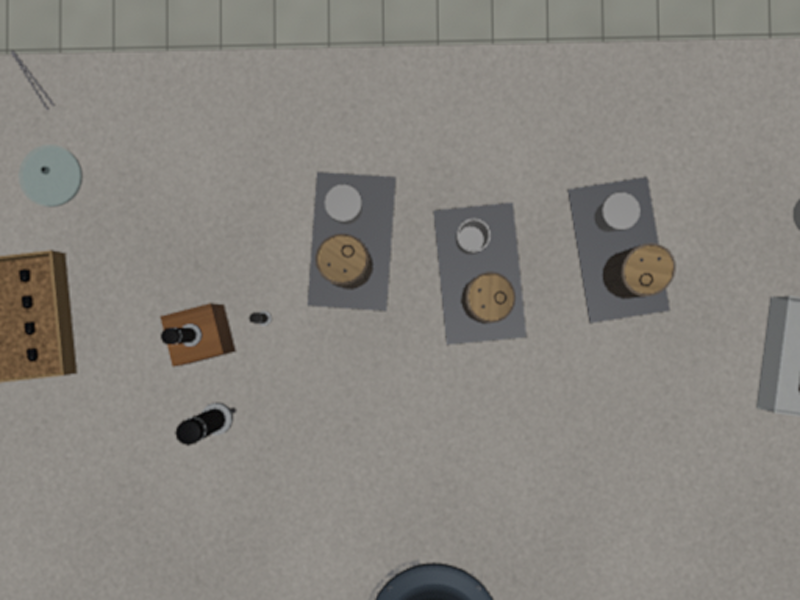

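The open jar stands on the middle mat, at about (473,236) in the top view. Its log is at (490,297), with the ring at (500,297) in top and (352,268) in scene. The probe in the stand is at (180,336) in top and (612,400) in scene. Next I'll crop these for precise pixels.

```bash
cat > h.py <<'E'
import numpy as np,pickle,cv2
def K(f):
    F=f["image"].shape[0]/2/np.tan(np.radians(f["fov_y"]/2)); return F
def ray(f,uv):
    d=np.array([(uv[0]-f["cx"])/K(f),(uv[1]-f["cy"])/K(f),1]); R=np.array(f["R"]);t=np.array(f["t"])
    d=R.T@d; return -R.T@t, d/np.linalg.norm(d)
def tri(f,a,g,b):
    (o,d),(p,e)=ray(f,a),ray(g,b)
    s=np.linalg.lstsq(np.c_[d,-e],p-o,rcond=None)[0]
    A,B=o+s[0]*d,p+s[1]*e; return (A+B)/2,np.linalg.norm(A-B)
def onz(f,uv,z):
    o,d=ray(f,uv); return o+d*(z-o[2])/d[2]
def proj(f,X):
    c=np.array(f["R"])@X+f["t"]; return c[:2]/c[2]*K(f)+[f["cx"],f["cy"]]
def load(n): return pickle.load(open(n+".pkl","rb"))
def crop(f,x,y,w,h,W,H):
    return cv2.resize(f["image"][y:y+h,x:x+w,::-1],(W,H),interpolation=cv2.INTER_CUBIC)
E
python3 - <<'E'
from h import *
T,S=load("top0"),load("scene0")
# crops 50 x 37.5 -> 400x300 (8x)
a=crop(T,290,168,50,38,400,304)[:300];b=crop(S,205,160,50,38,400,304)[:300]
c=crop(T,95,185,60,45,400,300);d=crop(S,345,235,80,60,400,300)
cv2.imwrite("pics/c0.png",np.vstack([np.hstack([a,b]),np.hstack([c,d])]))
g=cv2.cvtColor(T["image"],cv2.COLOR_RGB2GRAY)
print(proj(T,np.array([230,634,188])),proj(S,np.array([230,634,188])))
E
```

```text
[-25.40177975 335.75084804] [655.03774916 262.77363012]
```

View pics/c0.png

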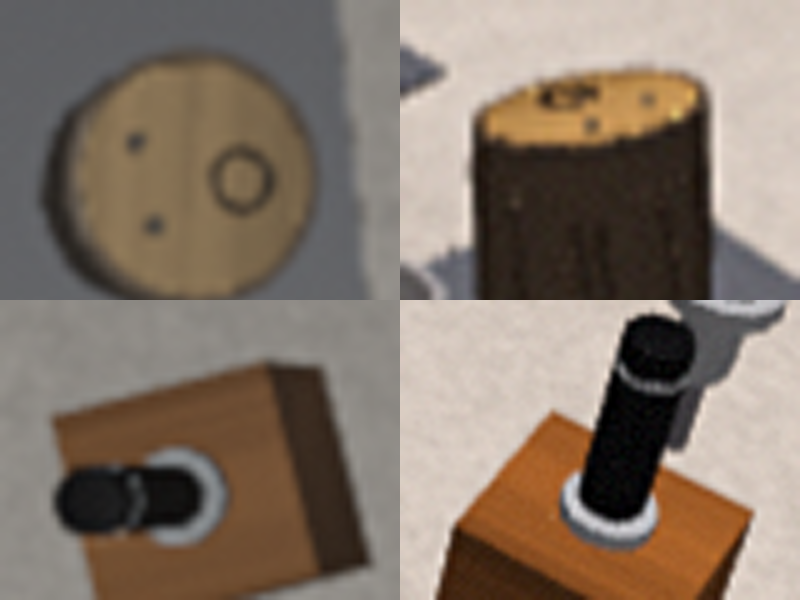

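The crop shows the ring at (242,180) in the top crop and (568,95) in the scene crop. The handle end is at (92,500) in top and (658,335) in scene, and the collar centre is near (178,497) and (610,508). The slope falls roughly towards −y.

Run:
```python
from h import *
T,S=load("top0"),load("scene0")
im=T["image"].astype(int)
sub=im[160:215,285:345]
m=((sub[...,0]-sub[...,2])>28).astype(np.uint8)
m=cv2.morphologyEx(m,cv2.MORPH_CLOSE,np.ones((5,5)))
c=max(cv2.findContours(m,0,2)[0],key=cv2.contourArea)
h=cv2.convexHull(c); (ex,ey),ax,an=cv2.fitEllipse(h); e=np.array([ex+285,ey+160]);print("ellipse",e,ax,an)
rt=np.array([290+242/8-.5,168+180/8-.5]); rs=(205+168/8-.5,160+95/8-.5)
# ring: dark blob refine
g=cv2.cvtColor(T["image"],cv2.COLOR_RGB2GRAY).astype(float)
ys,xs=np.mgrid[180:202,309:331]; w=np.clip(100-g[180:202,309:331],0,None)*(np.hypot(xs-rt[0],ys-rt[1])<6.5); print("ring",rt,(w*xs).sum()/w.sum(),(w*ys).sum()/w.sum())
P,d=tri(T,rt,S,rs);print("ring tri",P,d)
for n,z in (("a",80),("b",95),("c",110)):
    zc=z+4; X=onz(T,rt,zc-14*np.tan(np.radians(15))*np.cos(np.radians(15))); C=onz(T,e,zc); print(n,X,C,np.linalg.norm((X-C)[:2]),np.degrees(np.arctan2(*(X-C)[[1,0]])), "scene reproj",proj(S,X)-rs)
dots=[onz(T,(290+u/8-.5,168+v/8-.5),86) for u,v in((136,142),(153,225))];print("dots",dots)
print("probe top",tri(T,(108.4,214.6),S,(396.2,241.6)),onz(T,(108.4,214.6),158))
print("collar",tri(T,(121.2,214.1),S,(386.5,276.2)),onz(T,(121.2,214.1),78))
print("big",onz(T,(190*.64,433*.64),300),onz(T,(218*.64,417*.64),150))
# stand edges dir
```

```text
ellipse [313.58342934 189.85651779] (28.93258285522461, 29.95258140563965) 176.9008331298828
ring [319.75 190.  ] 320.4118226600985 190.07980295566503
ring tri [ 529.28595246 -100.86773525   83.53096831] 0.28183103176991164
a [ 529.52982268 -101.40271944   80.37653337] [529.88094665 -86.62406393  84.        ] 14.78282607984703 -91.36102620601925 scene reproj [-0.21606573  0.99362442]
b [528.9193926  -99.25042019  95.37653337] [529.2623583  -84.70507961  99.        ] 14.549383424390411 -91.35073127716076 scene reproj [ 0.29123572 -3.80190186]
c [528.30896252 -97.09812094 110.37653337] [528.64376995 -82.78609529 114.        ] 14.315941253980553 -91.34010060047893 scene reproj [ 0.80873483 -8.69382664]
dots [array([540.67331973, -70.15488571,  86.        ]), array([516.56114629, -74.72972354,  86.        ])]
probe top (array([478.11897302, 365.42411271, 157.49146727]), np.float64(1.3199581909916336)) [478.54537858 364.67067109 158.        ]
collar (array([477.85152497, 366.93114663,  76.03714982]), np.float64(0.7664935093205061)) [478.13066186 365.9070316   78.        ]
big [369.07655676 284.78366351 300.        ] [364.56923275 300.00549344 150.        ]
```

>>> {"name": "send_rows", "arguments": {"increments": [{"gripper":1,"dx":-4,"dy":-2.1,"dz":0,"roll":0},{"gripper":1,"dx":-8.2,"dy":-4.2,"dz":0,"roll":0},{"gripper":1,"dx":-12.3,"dy":-6.3,"dz":0,"roll":0},{"gripper":1,"dx":-16.4,"dy":-8.4,"dz":0,"roll":0},{"gripper":1,"dx":-20.4,"dy":-10.5,"dz":0,"roll":0},{"gripper":1,"dx":-24.5,"dy":-12.6,"dz":0,"roll":0},{"gripper":1,"dx":-28.6,"dy":-14.8,"dz":0,"roll":0},{"gripper":1,"dx":-32.5,"dy":-16.8,"dz":0,"roll":0}]}}

```text
t: 0.9
ee_pos: [479.7, 363.3, 188.1]
ee_rot: [[-0.94, 0.342, -0.0], [0.342, 0.94, -0.001], [0.0, -0.001, -1.0]]
force: [-0.1, 0.2, -0.2]
width: 0.999
grasp_force: 0.0
```

>>> {"name": "send_rows", "arguments": {"increments": [{"gripper":1,"dx":0,"dy":0,"dz":0,"roll":0},{"gripper":1,"dx":0,"dy":0,"dz":0,"roll":0}]}}

```text
t: 1.1
ee_pos: [479.3, 364.2, 188.1]
ee_rot: [[-0.939, 0.345, -0.001], [0.345, 0.939, -0.0], [0.001, -0.001, -1.0]]
force: [-0.7, 0.4, 0.9]
width: 0.998
grasp_force: 0.0
```

>>> {"name": "send_rows", "arguments": {"increments": [{"gripper":1,"dx":0.1,"dy":0.1,"dz":2.5,"roll":0},{"gripper":1,"dx":0.1,"dy":0.1,"dz":5,"roll":0},{"gripper":1,"dx":0.1,"dy":0.1,"dz":7.5,"roll":0},{"gripper":1,"dx":0.1,"dy":0.1,"dz":8.7,"roll":0},{"gripper":1,"dx":0.1,"dy":0.1,"dz":8.7,"roll":0}]}}

```text
t: 1.6
ee_pos: [475.9, 367.1, 99.6]
ee_rot: [[-0.941, 0.339, -0.004], [0.339, 0.941, -0.002], [0.003, -0.003, -1.0]]
force: [-0.3, 0.0, -0.7]
width: 1.001
grasp_force: 0.0
```

>>> {"name": "send_rows", "arguments": {"increments": [{"gripper":0.2,"dx":0,"dy":0,"dz":0,"roll":0},{"gripper":0.2,"dx":0,"dy":0,"dz":0,"roll":0},{"gripper":0.2,"dx":0,"dy":0,"dz":0,"roll":0},{"gripper":0.2,"dx":0,"dy":0,"dz":0,"roll":0},{"gripper":0.2,"dx":0,"dy":0,"dz":0,"roll":0},{"gripper":0.2,"dx":0,"dy":0,"dz":0,"roll":0},{"gripper":0.2,"dx":0,"dy":0,"dz":0,"roll":0},{"gripper":0.2,"dx":0,"dy":0,"dz":0,"roll":0}], "newtons": 15}}

```text
t: 2.4
ee_pos: [478.1, 366.7, 101.5]
ee_rot: [[-0.94, 0.342, -0.0], [0.342, 0.94, 0.0], [0.0, 0.0, -1.0]]
force: [-0.1, 0.1, -0.0]
width: 0.358
grasp_force: 0.0
```

>>> {"name": "send_rows", "arguments": {"increments": [{"gripper":0,"dx":0,"dy":0,"dz":0,"roll":0},{"gripper":0,"dx":0,"dy":0,"dz":0,"roll":0},{"gripper":0,"dx":0,"dy":0,"dz":0,"roll":0},{"gripper":0,"dx":0,"dy":0,"dz":0,"roll":0}], "newtons": 15}}

```text
t: 2.8
ee_pos: [478.0, 366.7, 101.4]
ee_rot: [[-0.94, 0.342, -0.0], [0.342, 0.94, -0.0], [0.0, -0.0, -1.0]]
force: [-0.5, -0.1, 0.1]
width: 0.27
grasp_force: 15.0
```

>>> {"name": "send_rows", "arguments": {"increments": [{"gripper":0,"dx":0,"dy":0,"dz":-1,"roll":0},{"gripper":0,"dx":0,"dy":0,"dz":-2,"roll":0},{"gripper":0,"dx":0,"dy":0,"dz":-3,"roll":0},{"gripper":0,"dx":0,"dy":0,"dz":-4,"roll":0},{"gripper":0,"dx":0,"dy":0,"dz":-4.5,"roll":0},{"gripper":0,"dx":0,"dy":0,"dz":-4.5,"roll":0},{"gripper":0,"dx":0,"dy":0,"dz":-4.5,"roll":0}]}}

```text
t: 3.5
ee_pos: [477.9, 366.6, 146.4]
ee_rot: [[-0.94, 0.342, -0.0], [0.342, 0.94, -0.0], [0.0, -0.0, -1.0]]
force: [-0.1, 0.9, -1.4]
width: 0.273
grasp_force: 15.0
```

>>> {"name": "send_rows", "arguments": {"increments": [{"gripper":0,"dx":-0.6,"dy":0,"dz":0,"roll":0},{"gripper":0,"dx":-1.0,"dy":0,"dz":0,"roll":0},{"gripper":0,"dx":-1.4,"dy":0,"dz":0,"roll":0},{"gripper":0,"dx":-1.8,"dy":0,"dz":0,"roll":0},{"gripper":0,"dx":-2.2,"dy":0,"dz":0,"roll":0},{"gripper":0,"dx":-2.6,"dy":0,"dz":0,"roll":0},{"gripper":0,"dx":-3.0,"dy":0,"dz":0,"roll":0},{"gripper":0,"dx":-3.3,"dy":0,"dz":0,"roll":0}]}}

```text
t: 4.3
ee_pos: [509.5, 355.2, 146.4]
ee_rot: [[-0.94, 0.342, -0.0], [0.342, 0.94, 0.0], [0.0, 0.0, -1.0]]
force: [-0.4, 0.2, -2.3]
width: 0.267
grasp_force: 15.0
```

Run:
```python
from h import *
from workcell import r, viewer
for n in("scene","top"):
    f=viewer.grab_frame(n); pickle.dump(f,open(f"{n}1.pkl","wb"))
s=r.state();print(s["t"],s["ee_pos"],s["force"],s["moment"],s["width"],s["grasp_force"])
T,S=load("top1"),load("scene1")
print(proj(T,np.array([478,366,100])),proj(S,np.array([478,366,100])))
cv2.imwrite("pics/c1.png",np.hstack([crop(T,80,170,100,150,400,600),crop(S,330,185,100,150,400,600)]))
```

```text
4.4 [509.65604535 355.12656478 146.48494677] [-0.41761188 -0.54941277 -1.95884513] [-0.00390672  0.32370386 -0.01273051] 0.26893493202975893 14.999639599118382
[117.71872781 214.33691878] [388.69214269 266.36558676]
```

View pics/c1.png

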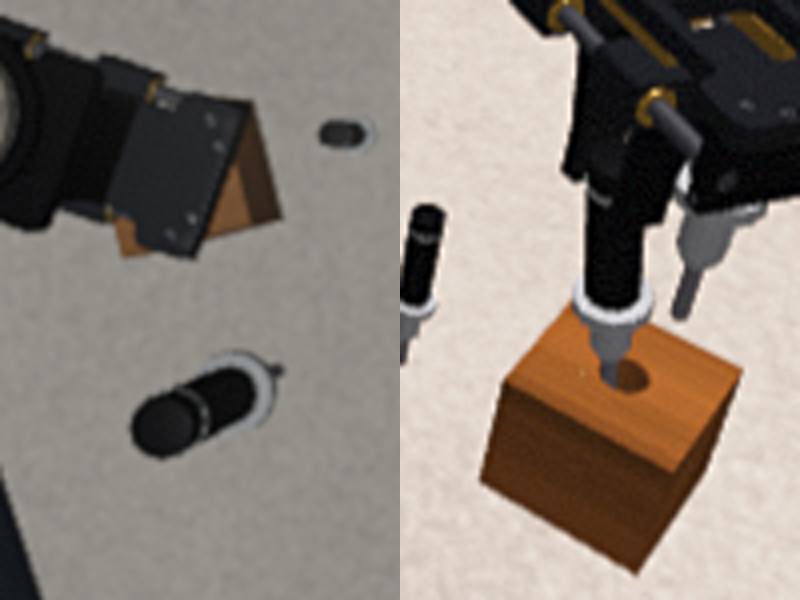

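The probe has tilted: its plunger bears on the hole's rim at about (610,375) in the crop. Next I'll lift it clear, grip harder and measure the tilt.

>>> {"name": "send_rows", "arguments": {"increments": [{"gripper":0,"dx":0,"dy":0,"dz":-2,"roll":0},{"gripper":0,"dx":0,"dy":0,"dz":-4.5,"roll":0},{"gripper":0,"dx":0,"dy":0,"dz":-7,"roll":0},{"gripper":0,"dx":0,"dy":0,"dz":-9.5,"roll":0},{"gripper":0,"dx":0,"dy":0,"dz":-10.5,"roll":0},{"gripper":0,"dx":0,"dy":0,"dz":-10.5,"roll":0}], "newtons": 30}}

```text
t: 5.0
ee_pos: [510.1, 355.9, 253.1]
ee_rot: [[-0.94, 0.342, 0.003], [0.342, 0.94, 0.002], [-0.002, 0.003, -1.0]]
force: [-0.0, 0.5, -0.9]
width: 0.266
grasp_force: 30.0
```

>>> {"name": "send_rows", "arguments": {"increments": [{"gripper":0,"dx":-2,"dy":-5,"dz":0,"roll":0.14},{"gripper":0,"dx":-3.7,"dy":-9,"dz":0,"roll":0.28},{"gripper":0,"dx":-5.5,"dy":-13.4,"dz":0,"roll":0.42},{"gripper":0,"dx":-7.4,"dy":-18,"dz":0,"roll":0.56},{"gripper":0,"dx":-9.2,"dy":-22.4,"dz":0,"roll":0.7},{"gripper":0,"dx":-11,"dy":-27,"dz":0,"roll":0.84},{"gripper":0,"dx":-12.9,"dy":-31.4,"dz":0,"roll":0.98},{"gripper":0,"dx":-14.8,"dy":-36,"dz":0,"roll":1.1}]}}

```text
t: 5.8
ee_pos: [524.1, -35.2, 250.0]
ee_rot: [[-0.117, 0.993, -0.002], [0.993, 0.117, -0.0], [0.0, -0.002, -1.0]]
force: [1.6, -0.6, -1.8]
width: 0.264
grasp_force: 30.0
```

>>> {"name": "send_rows", "arguments": {"increments": [{"gripper":0,"dx":-3,"dy":-0.2,"dz":0,"roll":0.05},{"gripper":0,"dx":-6,"dy":-0.4,"dz":0,"roll":0.1},{"gripper":0,"dx":-8.5,"dy":-0.5,"dz":0,"roll":0.117},{"gripper":0,"dx":-9.5,"dy":-0.6,"dz":0,"roll":0.117},{"gripper":0,"dx":-9.5,"dy":-0.6,"dz":0,"roll":0.117},{"gripper":0,"dx":-9.5,"dy":-0.6,"dz":0,"roll":0.117},{"gripper":0,"dx":-9.5,"dy":-0.6,"dz":0,"roll":0.117}]}}

```text
t: 6.5
ee_pos: [530.8, -126.5, 251.0]
ee_rot: [[-0.008, 1.0, -0.001], [1.0, 0.008, 0.001], [0.001, -0.001, -1.0]]
force: [0.3, 0.4, -1.2]
width: 0.266
grasp_force: 30.0
```

Run:
```python
from h import *
from workcell import r, viewer
for n in("scene","top"):
    f=viewer.grab_frame(n); pickle.dump(f,open(f"{n}2.pkl","wb"))
s=r.state();print(s["t"],s["ee_pos"],s["ee_rot"],s["force"],s["moment"],s["width"],s["q"])
T,S=load("top2"),load("scene2")
G=s["ee_pos"]+np.array([0,0,19]); u=np.array([0,-np.sin(np.radians(15)),np.cos(np.radians(15))])
for k in(110,80,50,42,0): print(k,proj(T,G+u*(k-110)),proj(S,G+u*(k-110)))
cv2.imwrite("pics/c2.png",np.hstack([crop(T,280,140,75,112,400,600),crop(S,195,85,75,112,400,600)]))
```

```text
6.6 [ 530.88994993 -126.95140804  251.25849778] [[-7.54513942e-03  9.99971512e-01 -2.16271739e-04]
 [ 9.99971353e-01  7.54526837e-03  6.01756182e-04]
 [ 6.03370867e-04 -2.11725209e-04 -9.99999796e-01]] [ 0.41776201 -0.51312451 -0.91270644] [-0.09713275  0.04811323 -0.01229991] 0.2666350874306494 [-0.25999771  0.21356282  0.50097502  1.78260643 -0.11119429  1.17357716
  0.28210546]
110 [348.36642898 184.75187174] [217.00493673  97.59342327]
80 [341.04401854 185.63939053] [219.14547188 110.51066172]
50 [334.26474943 186.46107742] [221.23358789 123.11157255]
42 [332.54103904 186.67000116] [221.78181073 126.41986913]
0 [324.01836853 187.70299846] [224.60241952 143.44106889]
```

View pics/c2.png

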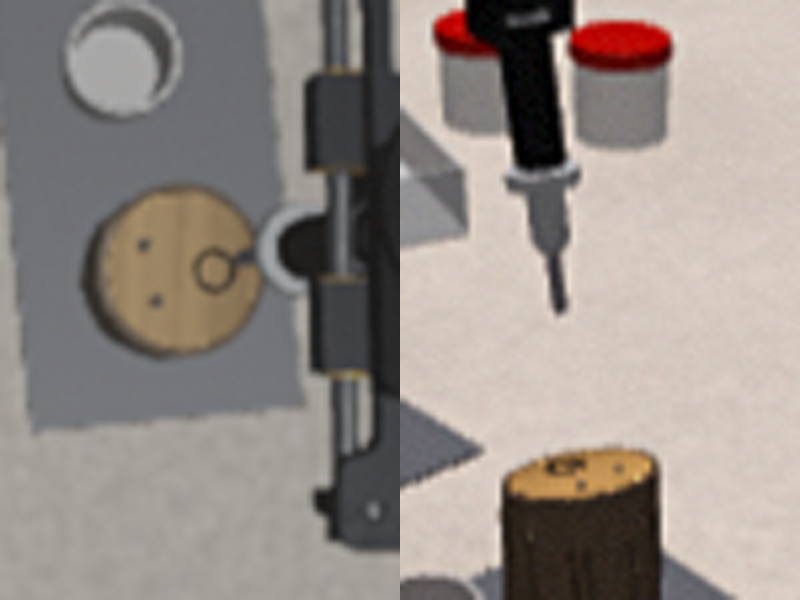

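The scene crop shows the tip at (561,312), within 0.5 px of my 15° tilt model. In the top crop the tip is at (237,258) and the ring at (215,270). I'll descend to 25 mm above the ring along the face normal.

>>> {"name": "send_rows", "arguments": {"increments": [{"gripper":0,"dx":-0.3,"dy":0,"dz":1.5,"roll":0},{"gripper":0,"dx":-0.5,"dy":-0.1,"dz":3,"roll":0},{"gripper":0,"dx":-0.7,"dy":-0.1,"dz":4.5,"roll":0},{"gripper":0,"dx":-0.9,"dy":-0.1,"dz":5.9,"roll":0},{"gripper":0,"dx":-0.9,"dy":-0.1,"dz":5.9,"roll":0},{"gripper":0,"dx":-0.9,"dy":-0.1,"dz":5.9,"roll":0},{"gripper":0,"dx":-0.9,"dy":-0.1,"dz":5.9,"roll":0}]}}

```text
t: 7.3
ee_pos: [530.5, -137.4, 193.2]
ee_rot: [[-0.005, 1.0, 0.002], [1.0, 0.005, -0.0], [-0.0, 0.002, -1.0]]
force: [-0.4, -0.2, -1.2]
width: 0.266
grasp_force: 30.0
```

```bash
cat > look.py <<'E'
import sys
from h import *
from workcell import r, viewer
i=sys.argv[1]
for n in("scene","top"):
    f=viewer.grab_frame(n); pickle.dump(f,open(f"{n}{i}.pkl","wb"))
s=r.state();print(s["t"],s["ee_pos"],s["force"],s["moment"],s["width"])
T,S=load("top"+i),load("scene"+i)
G=s["ee_pos"]+np.array([0,0,19]); u=np.array([0,-np.sin(np.radians(15)),np.cos(np.radians(15))])
tip=G-110*u; print("tip",tip,"gap along u",(tip-[529.5,-101.4,80.4])@u, "lateral",(tip-[529.5,-101.4,80.4])-((tip-[529.5,-101.4,80.4])@u)*u)
a,b=proj(T,tip),proj(S,tip); print((a-[290,165]+.5)*8,(b-[200,135]+.5)*8)
cv2.imwrite(f"pics/c{i}.png",np.hstack([crop(T,290,165,50,60,400,480),crop(S,200,135,50,60,400,480)]))
E
python3 look.py 3
```

```text
7.4 [ 530.39842321 -137.49080204  193.2245295 ] [ 0.0909526  -0.3312837  -1.87100555] [-0.08594694  0.04329203 -0.01069856] 0.2689236760792256
tip [ 530.39842321 -109.02070708  105.9726886 ] gap along u 26.673704498665955 lateral [ 0.89842321 -0.71704435 -0.19213145]
[281.9274054  196.79505671] [189.31901855 224.09252712]
```

View pics/c3.png

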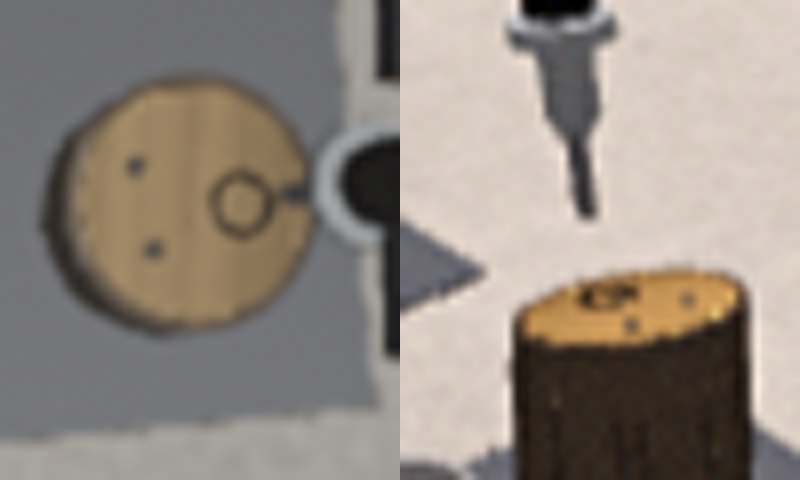

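The tip is at (280,195) in the top crop and (588,218) in scene, matching the model to about 1 mm. The ring centre is at (242,204). I'll press along the normal.

>>> {"name": "send_rows", "arguments": {"increments": [{"gripper":0,"dx":0.3,"dy":-0.1,"dz":0.8,"roll":0},{"gripper":0,"dx":0.5,"dy":-0.1,"dz":1.6,"roll":0},{"gripper":0,"dx":0.7,"dy":-0.1,"dz":2.3,"roll":0},{"gripper":0,"dx":0.7,"dy":-0.1,"dz":2.3,"roll":0},{"gripper":0,"dx":0.7,"dy":-0.1,"dz":2.3,"roll":0}], "newtons": 45}}

```text
t: 7.9
ee_pos: [528.6, -130.4, 169.1]
ee_rot: [[-0.005, 1.0, -0.001], [1.0, 0.005, -0.0], [0.0, -0.001, -1.0]]
force: [0.7, 0.1, -1.6]
width: 0.26
grasp_force: 45.0
```

```bash
python3 look.py 4
```

```text
8.0 [ 528.93578493 -130.66202022  169.54455698] [-0.66910998  0.69437756 -1.32909399] [-0.06718798 -0.04607531  0.02817211] 0.26401819400467513
tip [ 528.93578493 -102.19192526   82.29271609] gap along u 2.033188687862066 lateral [-0.56421507 -0.2656973  -0.07119338]
[245.70068204 205.73196024] [206.40493433 296.23402759]
```

View pics/c4.png

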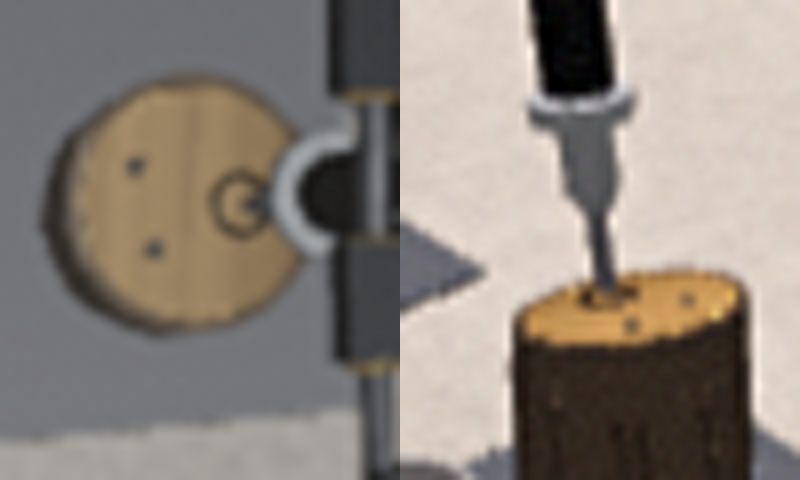

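The tip is just above the centre of the ring, at (246,204) in top against a ring centre of (242,204), with a gap of 2–3 mm. I'll press 12.5 mm further.

>>> {"name": "send_rows", "arguments": {"increments": [{"gripper":0,"dx":0.07,"dy":0,"dz":0.25,"roll":0},{"gripper":0,"dx":0.13,"dy":0,"dz":0.5,"roll":0},{"gripper":0,"dx":0.2,"dy":0,"dz":0.75,"roll":0},{"gripper":0,"dx":0.27,"dy":0,"dz":1,"roll":0},{"gripper":0,"dx":0.33,"dy":0,"dz":1.2,"roll":0},{"gripper":0,"dx":0.33,"dy":0,"dz":1.2,"roll":0},{"gripper":0,"dx":0.33,"dy":0,"dz":1.2,"roll":0},{"gripper":0,"dx":0.33,"dy":0,"dz":1.2,"roll":0}]}}

```text
t: 8.8
ee_pos: [529.1, -127.5, 157.7]
ee_rot: [[-0.005, 1.0, 0.001], [1.0, 0.005, -0.0], [-0.0, 0.001, -1.0]]
force: [0.2, -1.1, 1.9]
width: 0.261
grasp_force: 45.0
```

```bash
python3 look.py 5
python3 - <<'E'
from workcell import r, viewer
import numpy as np
F=[];Z=[]
for i in range(8):
    viewer.grab_frame("top"); s=r.state(); F.append(s["force"]);Z.append(s["ee_pos"])
print(np.mean(F,0),np.std(F,0),np.mean(Z,0),s["t"])
E
```

```text
8.9 [ 529.05040086 -127.37220033  157.6478836 ] [ 1.14300261 -1.91268663  0.36918597] [-0.50229383 -0.20976732  0.0099839 ] 0.2665509466389731
tip [529.05040086 -98.90210537  70.39604271] gap along u -10.309583418023674 lateral [-0.44959914 -0.1704219  -0.04566441]
[228.6397968  207.16026406] [212.39050283 332.51863808]
[ 0.72840266 -1.52391089  1.93808543] [0.48770348 0.56029197 0.33432917] [ 528.97538106 -127.28870189  157.53594448] 9.3
```

View pics/c5.png

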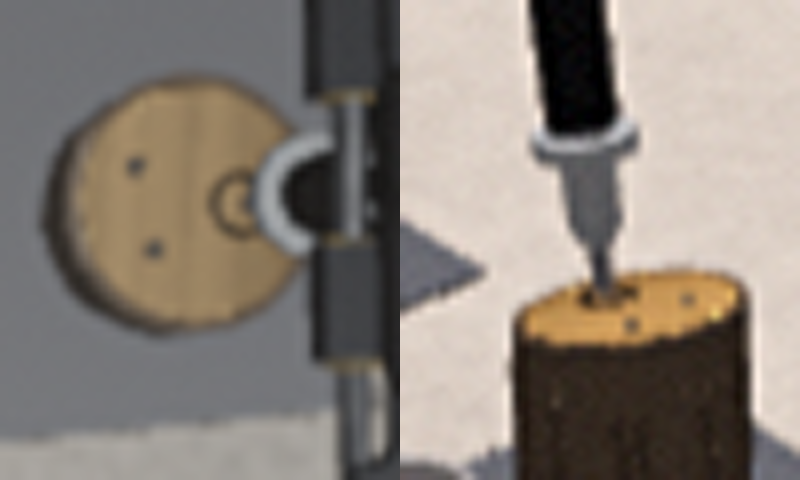

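The probe is seated inside the ring at (600,293) in the scene crop, and the log's dots are where they were. Geometry gives about 10.3 mm of spring travel, and the force reading (about 3.3 N) gives about 11 mm. I'm handing it in.

```bash
python3 -c "
from workcell import r
print(r.sign_off())"
```

```text
the job is handed in; nothing more can be done
None
```

The job is handed in, with no verdict returned: the probe is held inside log_a's ring (middle mat, open jar), square to the sawn face by my 15° tilt estimate, its spring tip pushed in about 10–12 mm.

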